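# Tare the bench scale through its guarded key well

### The arm

A 6-joint arm with a two-finger parallel gripper is mounted at the origin on a cart in front of the work surface, level with it; the furniture and walls round the work are solid. World frame = base frame: x ahead of the robot, y to its left, z up, the work surface at z = 0. Lengths are in m, angles in degrees, forces in N, time in s.
With the tool pointing down it reaches from about 0.4 to 0.825 m from the base axis. Payload 7 kg.
Tool frame: the origin (TCP) lies midway between the tips of the shut fingers; the grasp point (between the pads) lies 19 mm behind it; z points along the fingers, y is the line along which they close (so a half turn about z gives the same grasp; the last joint's range is limited). The gripper opens to 88 mm and grips with 3 to 60 N. Pads are 19 mm wide; open, the fingers measure 130 mm over their backs; the gripper's body (78 mm by 193 mm) begins 47 mm behind the grasp point.
Start: joints at [-57.978, 20.546, 0.682, 0, -70.136, -16.507], TCP at [0.181, -0.65, 0.227] pointing down, gripper open.
Joint ranges: [-176.03, 176.03], [-82.01, 121.73], [-58.28, 71.71], [-173.87, 95.51], [-174.79, -0.11], [-173.66, 173.66]. Speed limits (degrees/s): [136.94, 136.94, 172.46, 180, 180, 180].

### API

Orientations are given as [roll, pitch, yaw] about the fixed x, y, z axes, in that order (R = Rz(yaw) Ry(pitch) Rx(roll)).
In Python, from plant import r gives the robot as it stands.
- The arm moves only by the tool carry_out, never from a script. Its argument "deltas" is a list of rows, each a list of 3 entries, a list of its own where there are three numbers: the opening, from 0 (shut) to 1 (fully open), then the shift along the tool's x, y, z in mm, then the turn, a rotation vector about the tool's x, y, z in rad. In form: [[gripper, [tx, ty, tz], [rx, ry, rz]], ...]. A call has 1 to 12 rows; each row is the pose to reach, as a shift and turn from the pose commanded when the call began, along the tool's axes at that moment; what a row does not reach only later rows make up. A row lasts 1/10 s, in which the tool goes at most 50 mm and 8.59 degrees, less where a joint would pass 70% of its speed; a pose out of reach is approached as far as the arm can. A call with a gripper value outside its range is refused whole. The fingers move at their own pace and stop on an object; "squeeze" is the grip in N (left out, the last holds). Time passes only in rows, so rows that repeat a pose let the fingers close. It gives the time, the measured TCP pose, the force, the opening and the grip force at its end, in the units of the state.
- r.get_state(): the state, without advancing time (a new reading comes with each control period).
- r.capture(name): name is "scene" or "side" or "wrist"; returns (picture, depth): 400x640x3 uint8, red, green, blue; 400x640 float32, m along the optical axis (not along the pixel's ray), 0 where there is no reading.
- r.get_calibration(name): a dict with "fov_y" (degrees; the focal length in pixels is half the picture's height over the tangent of half this angle, whatever the lens; pixels are square), "cx", "cy" (the principal point, pixels), "distortion" ([k1, k2, p1, p2, k3] as OpenCV has them; the pictures are not rectified), "view" (4x4, takes a point from world to camera coordinates). Camera axes: x right, y down, z forward; pixel columns grow to the right and rows downward; lengths in m; the calibration is good to about 2 mm. A picture is of the moment at which its call begins: read the wrist's pose just before it. get_calibration takes no time and is no camera call; for the wrist camera it gives the pose at the moment of the call.
- r.close_job(): hands the job in; it is judged then, once.
The state is a dict: "time_s": time; "joints": joint angles; "qd": joint speeds; "joint_torque": joint torques, N m; "tcp_pos": TCP position; "eef_rot": TCP orientation; "contact_force": force on the tool from outside, world axes, zero at the start; "moment": the same for the moment, N m; "gripper_width": finger opening in m; "gripper_force": force on a finger pad.
Only numpy, scipy, OpenCV 4.12 (cv2) and the standard library are available. Lean on these libraries where they do the work, as an engineer would, in place of code of your own. Each camera call takes 0.05 s, during which the arm holds its last target. There are 200 camera calls.

### The job

Tare the white bench scale, leaving the steel dish where it stands on the pan: with closed fingertips gently push the blue sliding guard by its black lug off the sunken green key as far as it goes, reach down into the well and press the green key fully down for about a second, then push the guard all the way back over the green key. Only push and press: do not pinch the lug, do not press the red key, and do not move or pick up the dish, the jar, the eraser or the loupe.

Things in the scene. Friction and masses are not known exactly. Their poses are not given: they have to be found in the camera images.
- scale: white bench scale, fixed, 205 (x) x 150 (y) mm, top face 36 mm above the work surface. Origin: centre of its underside; z up. Its -x part, nearer the robot, is the key panel with two open-topped square wells, 46 x 46 mm, centres at x = -62 mm, y = +34 mm (green tare key) and y = -34 mm (red power key). Rails 5 mm wide, 4 mm high run along y at x = -95.5 and -28.5 mm
- pan_top (a point): centre of the scale's round steel pan, 90 mm across, 42 mm above the work surface, at x = +54 mm of the scale
- guard (a joint): blue sliding plate, 60 (x) x 58 (y) x 3 mm, on the key panel, its top 39 mm above the work surface, with an upright black lug in its middle. 0 m: over the green key, at its stop; it slides to the scale's -y; 0.068 m: other stop, over the red key's well, the green one open. About 1.5 N of friction, no spring; starts at 0 to 0.012. Over 40 N from the fingers on it (a pinch) counts as forced
- guard_lug (a point): centre of the top of the guard's black lug, 55 mm above the work surface; moves with the guard. The lug is 36 mm along the scale's x, 10 mm thick along y and 16 mm high above the plate
- tare_key (a joint): green square tare key, 38 x 38 mm, sunk in its well: its top is 10 mm below the panel's top face. 0 m up, 0.005 fully down; its spring takes about 1.5 N at the start and 6 N fully down, and it comes back up when released
- tare_key_top (a point): centre of the top of the green tare key, 26 mm above the work surface when up
- power_key (a joint): red square power key in the other well, same shape and spring as the green one; 0 up, 0.005 down; must not be pressed
- steel_dish: loose round steel dish, 64 mm across, 15 mm high, standing on the scale's pan; origin at the centre of its underside
- jar_oil: loose jar with green lid, 36 mm across, 48 mm high, a bystander left of the scale; origin at the centre of its underside
- eraser: loose blue and white eraser, 19 x 42 x 13 mm, a bystander; origin at the centre of its underside
- loupe: loose black eye loupe, 33 mm across, 20 mm high, a bystander right of the scale; origin at the centre of its underside

How it is judged:
By the outcome, as a careful person would: the job done as asked, in the order asked, and still so for the second after the job is handed in, with the robot touching nothing.
It also fails if it takes over 48 s, if anything falls off the work surface, if the arm or the gripper's body presses on something with over 40 N, if the wrist force passes 120 N, or if a joint passes its speed limit or range.

## Working session

There is one attempt and no reset: what is moved stays moved. The work goes in short steps, Python scripts to look and compute and a tool call to move; the robot and the scene stay as the last step left them, time stands still between calls to the robot, and variables do not carry over. Pictures are saved under pics/ and viewed, at most 10 in all, crops included, and the job is handed in when it is done.

Besides the shell and the picture viewer there is one more tool, called after "Emit:" by a JSON object that holds its "op" and its "data", one argument or row to a line. carry_out: Moves the arm, as the interface text tells. Its arguments: {"type":"object","properties":{"deltas":{"type":"array"},"squeeze":{"type":"number"}},"required":["deltas"]}

```bash
mkdir -p pics
python3 - <<'E'
from plant import r
import cv2, numpy as np
s=r.get_state(); print({k:np.round(v,3) for k,v in s.items()})
ims=[]
for n in("scene","side"):
    p,d=r.capture(n); np.savez(f"pics/{n}.npz",p=p,d=d); cv2.imwrite(f"pics/{n}.png",p[...,::-1])
    c=r.get_calibration(n); print(n,c)
E
```

```text
{'time_s': np.float64(0.0), 'joints': array([-5.7978e+01,  2.0591e+01,  6.3500e-01, -2.1000e-02, -7.0133e+01,
       -1.6506e+01]), 'qd': array([-0.124,  0.01 , -0.001, -0.109,  0.115, -0.018]), 'joint_torque': array([-1.0000e-03, -5.8272e+01,  2.9305e+01,  6.9970e+00,  7.0000e-03,
       -0.0000e+00]), 'tcp_pos': array([ 0.18 , -0.65 ,  0.226]), 'eef_rot': array([ 1.79908e+02, -6.00000e-03, -1.64491e+02]), 'contact_force': array([ 0.71 ,  0.1  , -0.559]), 'moment': array([-0.026, -0.052,  0.017]), 'gripper_force': np.float64(0.0), 'gripper_width': np.float64(0.088)}
scene {'fov_y': 45.246805538178215, 'cx': 310.5716751322005, 'cy': 193.64657135590082, 'distortion': array([0.04343908, 0.        , 0.        , 0.        , 0.        ]), 'view': array([[ 0.86449572, -0.50226482, -0.01942182, -0.35837497],
       [-0.28699617, -0.46151707, -0.83942551,  0.29895376],
       [ 0.4126504 ,  0.73125375, -0.54312761,  0.87083159],
       [ 0.        ,  0.        ,  0.        ,  1.        ]])}
side {'fov_y': 55.129229160999145, 'cx': 322.47689835919664, 'cy': 198.6264801896701, 'distortion': array([0.0285911, 0.       , 0.       , 0.       , 0.       ]), 'view': array([[-0.92493092, -0.38013112,  0.00176955,  0.54012199],
       [-0.18186358,  0.43841115, -0.88018254,  0.08731616],
       [ 0.33380898, -0.81442986, -0.47463204,  0.83629313],
       [ 0.        ,  0.        ,  0.        ,  1.        ]])}
```

View pics/scene.png

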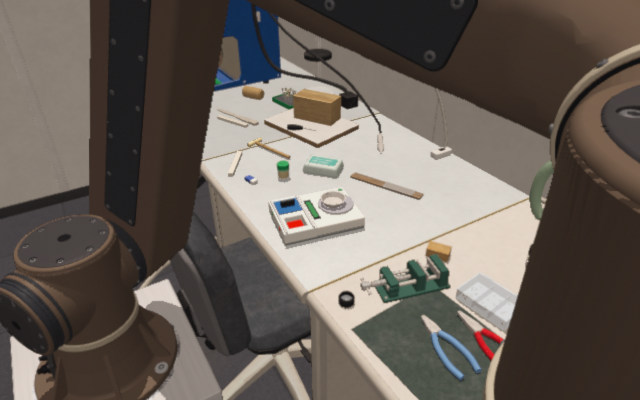

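View pics/side.png

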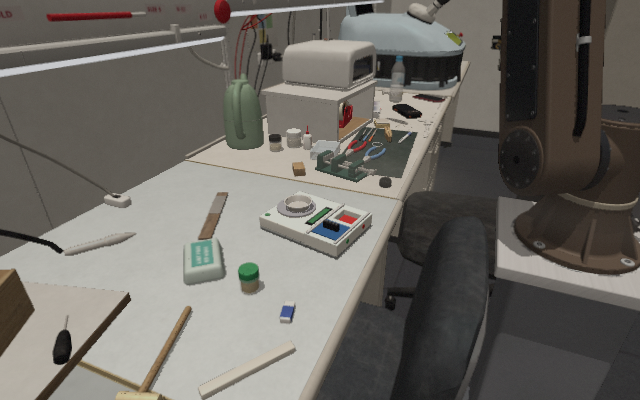

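The scene view shows the scale at about (316,214), with the guard at (288,206) and the red key at (294,224). The side view shows it at (316,222), with the lug at (331,226). I'll enlarge both.

Run:
```python
import cv2,numpy as np
a=np.load("pics/scene.npz")["p"][180:245,262:370];b=np.load("pics/side.npz")["p"][185:260,252:380]
f=lambda x,s:cv2.resize(x,None,fx=s,fy=s,interpolation=cv2.INTER_CUBIC)
for n,i in(("a",f(a,7)),("b",f(b,6))): cv2.imwrite(f"pics/{n}.png",i[...,::-1])
```

```text
(no output)
```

View pics/a.png

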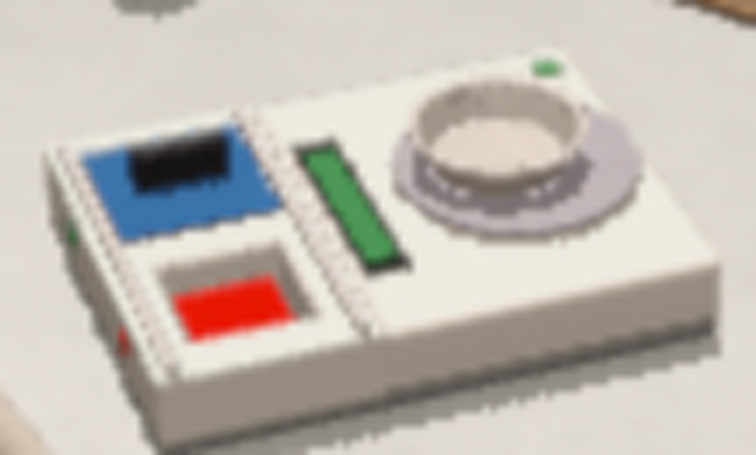

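View pics/b.png

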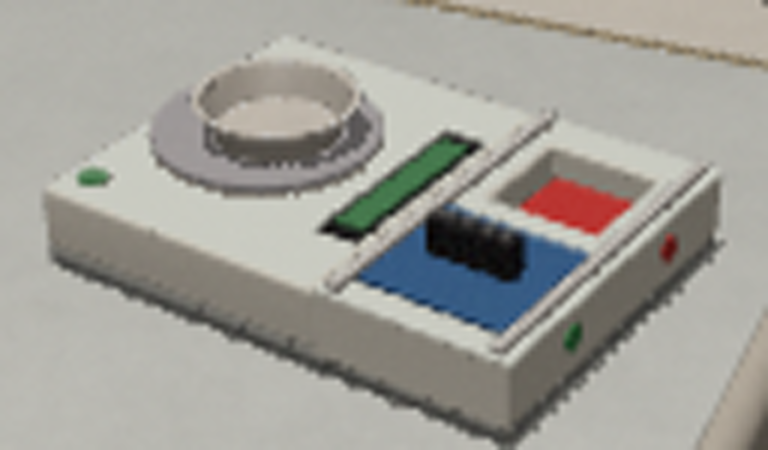

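```bash
cat > h.py <<'E'
import cv2,numpy as np
from plant import r
def proj(n,P,c=None):
    c=c or r.get_calibration(n);f=200/np.tan(np.radians(c["fov_y"]/2));V=c["view"]
    return cv2.projectPoints(np.float64(P),cv2.Rodrigues(V[:3,:3])[0],V[:3,3],np.float64([[f,0,c["cx"]],[0,f,c["cy"]],[0,0,1]]),c["distortion"])[0][:,0]
E
python3 - <<'E'
from h import *
from scipy.optimize import least_squares
A=np.array([[47,150],[160,382],[717,265],[565,50],[82,160],[125,240],[285,207]]);B=np.array([[508,360],[718,178],[287,40],[45,193],[497,330],[590,258],[360,278]])
A=(A+.5)/7-.5+[262,180];B=(B+.5)/6-.5+[252,185]
def pts(p,kinds):
    x,y,z,t,q=p;g=.034-q
    L=np.array([[-.1025,.075,.036],[-.1025,-.075,.036],[.1025,-.075,.036],[.1025,.075,.036],[-.092,g+.029,.039],[-.092,g-.029,.039],[-.032,g-.029 if kinds=='a' else g+.029,.039]])
    R=np.array([[np.cos(t),-np.sin(t),0],[np.sin(t),np.cos(t),0],[0,0,1]]);return L@R.T+[x,y,z]
C={n:r.get_calibration(n) for n in("scene","side")}
f=lambda p:np.r_[(proj("scene",pts(p,'a'),C["scene"])-A).ravel(),(proj("side",pts(p,'b'),C["side"])-B).ravel()]
for x0 in([.5,.0,0,0,0],[.5,-.2,0,.5,0]):
    s=least_squares(f,x0,x_scale=[.1,.1,.01,.1,.01]);print(s.cost,s.x,np.degrees(s.x[3]));print(np.round(s.fun,1))
for n,D in(("scene",A),("side",B)): # each view alone, z fixed 0
    w=slice(0,14) if n=="scene" else slice(14,28)
    s1=least_squares(lambda p:f([p[0],p[1],0,p[2],p[3]])[w],np.delete(s.x,2),x_scale=[.1,.1,.1,.01]);print(n,s1.cost,s1.x)
E
```

```text
5.634367818425424 [ 0.52974046  0.17327492 -0.00133449 -0.20554614  0.00067791] -11.776926278890683
[-0.2 -0.1 -0.5  0.7  1.4 -0.3  0.3 -0.4 -0.1 -0.6 -0.2  0.3  0.3  0.3
  0.1  1.7  0.8 -0.3 -0.2 -0.8 -0.8 -0.8  0.9  0.6  0.2 -0.4 -0.8 -0. ]
5.634367818441517 [ 0.52974046  0.17327492 -0.00133449 -0.2055461   0.0006779 ] -11.776923826585518
[-0.2 -0.1 -0.5  0.7  1.4 -0.3  0.3 -0.4 -0.1 -0.6 -0.2  0.3  0.3  0.3
  0.1  1.7  0.8 -0.3 -0.2 -0.8 -0.8 -0.8  0.9  0.6  0.2 -0.4 -0.8 -0. ]
scene 2.0486115447956026 [ 0.52882419  0.17241848 -0.20629837  0.00170244]
side 4.263678244002626 [ 5.29296485e-01  1.74238420e-01 -2.04691694e-01  1.76682195e-05]
```

```bash
cat >> h.py <<'E'
from scipy.spatial.transform import Rotation as Ro
S=[0.5295,0.1733,0,-11.75]
def w(p): # scale frame -> world, m
    return Ro.from_euler('z',S[3],degrees=True).apply(p)+S[:3]
def delta(pw,yaw=None,s=None,pos=None):
    s=s or r.get_state();R=Ro.from_euler('xyz',s["eef_rot"],degrees=True)
    t=R.inv().apply(np.array(pw)-(s["tcp_pos"] if pos is None else pos))*1000
    rv=None if yaw is None else (R.inv()*Ro.from_euler('xyz',[180,0,yaw],degrees=True)).as_rotvec()
    print(np.round(t,1),None if rv is None else np.round(rv,4))
E
python3 - <<'E'
from h import *
delta([.42,-.3,.23],-101.75); p=w([-.062,.03,.2]);print(p);delta(p,-101.75)
E
```

```text
[-324.4  273.2   -3.9] [ 1.400e-03  7.000e-04 -1.095e+00]
[0.47490843 0.21529715 0.2       ]
[-515.1  755.    26.8] [ 1.400e-03  7.000e-04 -1.095e+00]
```

Emit:
{"op": "carry_out", "data": {
  "deltas": [
    [0, [-45, 38, 0], [0, 0, -0.12]],
    [0, [-90, 76, 0], [0, 0, -0.24]],
    [0, [-130, 114, 0], [0, 0, -0.36]],
    [0, [-170, 150, 0], [0, 0, -0.48]],
    [0, [-210, 182, 0], [0, 0, -0.6]],
    [0, [-245, 215, 0], [0, 0, -0.72]],
    [0, [-280, 245, 0], [0, 0, -0.84]],
    [0, [-315, 273, 0], [0, 0, -0.96]],
    [0, [-340, 310, 0], [0, 0, -1.095]],
    [0, [-358, 355, 0], [0, 0, -1.095]],
    [0, [-376, 400, 0], [0, 0, -1.095]],
    [0, [-394, 445, 0], [0, 0, -1.095]]
  ]
}}

```text
time_s: 1.3
tcp_pos: [0.4402, -0.1203, 0.2264]
eef_rot: [180.0, 0.0, -101.8]
contact_force: [0.8, -0.2, -0.1]
gripper_width: 0.0015
gripper_force: 0.0
```

Run:
```python
from h import *
s=r.get_state();print(s["time_s"],s["tcp_pos"],s["eef_rot"],s["joints"])
delta(w([-.062,.03,.2]),-101.75)
```

```text
1.3 [ 0.44018482 -0.12029134  0.22636194] [ 1.79984392e+02  3.04528837e-03 -1.01750844e+02] [ 9.56235693e+00 -5.68636760e-01 -2.55704283e+01 -9.38886785e-03
 -6.50116425e+01 -2.13092335e+01]
[-335.6   34.3   26.4] [ 0.0003  0.0001 -0.    ]
```

Emit:
{"op": "carry_out", "data": {
  "deltas": [
    [0, [-48, 5, 4], [0, 0, 0]],
    [0, [-96, 10, 8], [0, 0, 0]],
    [0, [-144, 15, 12], [0, 0, 0]],
    [0, [-192, 20, 16], [0, 0, 0]],
    [0, [-240, 25, 20], [0, 0, 0]],
    [0, [-288, 30, 24], [0, 0, 0]],
    [0, [-336, 34, 26], [0, 0, 0]],
    [0, [-336, 34, 26], [0, 0, 0]],
    [0, [-336, 34, 26], [0, 0, 0]]
  ]
}}

```text
time_s: 2.2
tcp_pos: [0.4751, 0.2145, 0.1997]
eef_rot: [179.9, -0.1, -101.6]
contact_force: [0.0, -0.1, 0.3]
gripper_width: 0.0007
gripper_force: 0.0
```

Run:
```python
from h import *
s=r.get_state();print(s["time_s"],s["tcp_pos"],s["eef_rot"])
c=r.get_calibration("wrist");p,d=r.capture("wrist");print(c)
np.savez("pics/w1.npz",p=p,d=d,V=c["view"]);cv2.imwrite("pics/w1.png",p[...,::-1])
```

```text
2.2 [0.47507608 0.21448269 0.19970625] [ 1.79934438e+02 -8.09470210e-02 -1.01633550e+02]
{'fov_y': 67.24205139289991, 'cx': 316.176155975878, 'cy': 199.97578018079847, 'distortion': array([-0.01596021,  0.        ,  0.        ,  0.        ,  0.        ]), 'view': array([[-0.97963272,  0.20079272,  0.00142166,  0.42084938],
       [ 0.1933611 ,  0.94141886,  0.27630059, -0.31970312],
       [ 0.05414076,  0.27094799, -0.96107022,  0.28146938],
       [ 0.        ,  0.        ,  0.        ,  1.        ]])}
```

View pics/w1.png

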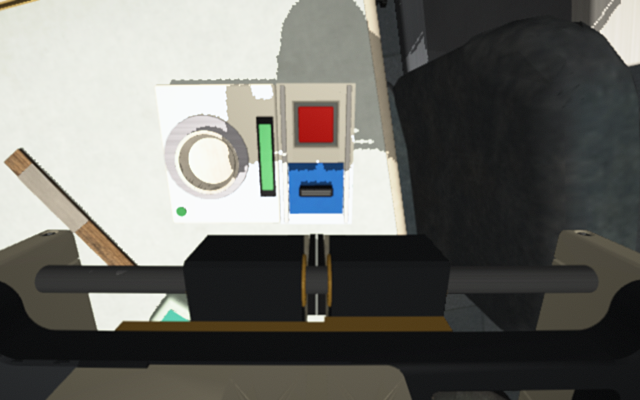

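The wrist view shows the whole scale: red well at (316,125), blue plate at (317,188), lug at (316,189). The finger carriers are below. I'll enlarge it and overlay the fitted model to refine.

Run:
```python
from h import *
z=np.load("pics/w1.npz");p=z["p"];c=r.get_calibration("wrist");c["view"]=z["V"]
i=cv2.resize(p[75:275,240:400],None,fx=3.6,fy=3,interpolation=cv2.INTER_CUBIC) if 0 else cv2.resize(p[78:270,240:400],None,fx=3.1*1.0,fy=3.1,interpolation=cv2.INTER_CUBIC)
L=[[-.085,-.057,.036],[-.039,-.057,.036],[-.039,-.011,.036],[-.085,-.011,.036],[-.1025,-.075,.036],[-.1025,.075,.036],[-.092,.0045,.039],[-.032,.0045,.039],[-.08,.028,.055],[-.044,.028,.055],[-.08,.038,.055],[-.044,.038,.055]]
q=proj("wrist",[w(np.array(k)) for k in L],c)
print(np.round(q,1))
t=r.get_state()["tcp_pos"];print(proj("wrist",[t],c))
for u in q: cv2.circle(i,tuple(int(v) for v in ((u-[240,78]+.5)*3.1-.5)),2,(255,0,255),-1)
cv2.imwrite("pics/w1c.png",i[...,::-1])
```

```text
[[337.8 103.3]
 [292.8 103.2]
 [293.6 148.5]
 [336.9 148.6]
 [355.6  84.7]
 [350.6 224.6]
 [343.3 163.6]
 [287.1 163.4]
 [332.5 188.5]
 [297.8 188.5]
 [332.3 197.8]
 [297.9 197.7]]
[[313.73674958 249.56390316]]
```

View pics/w1c.png

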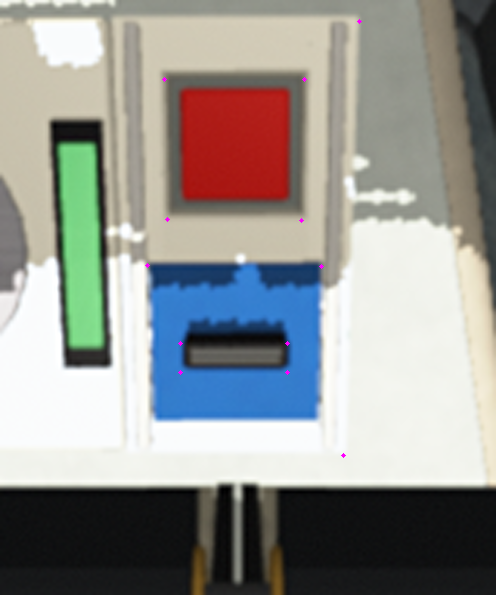

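Run:
```python
from h import *
z=np.load("pics/w1.npz");d=z["d"];c=r.get_calibration("wrist");f=200/np.tan(np.radians(c["fov_y"]/2))
s=r.get_state();R=Ro.from_euler('xyz',s["eef_rot"],degrees=True);V=z["V"]
def tool(u,v):
    k=d[v,u];P=V[:3,:3].T@(np.array([(u-c["cx"])/f*k,(v-c["cy"])/f*k,k])-V[:3,3]);return np.round(R.inv().apply(P-s["tcp_pos"])*1000,1)
for v in(236,242,250,258,275,300):
    for u in(190,230,280,300,304,309,313,317,321,326,331,335,360,440): print(v,u,d[v,u],tool(u,v)) if v in(236,250,275) or u in (230,317) else 0
```

```text
236 190 0.3852463 [ -76.2 -159.9  199.3]
236 230 0.09232805 [ 39.  -25.2 -72.5]
236 280 0.09255294 [ 39.   -9.8 -72.3]
236 300 0.091150716 [ 39.6  -3.6 -73.6]
236 304 0.16245948 [11.6 -5.2 -7.5]
236 309 0.162682 [11.5 -2.5 -7.3]
236 313 0.16638029 [10.  -0.4 -3.8]
236 317 0.38547248 [-75.9   2.7 199.4]
236 321 0.16573468 [10.3  4.  -4.4]
236 326 0.16181648 [11.8  6.7 -8.1]
236 331 0.09233289 [ 39.1   5.8 -72.5]
236 335 0.0933222 [ 38.7   7.1 -71.6]
236 360 0.09235749 [ 39.1  14.7 -72.5]
236 440 0.53741044 [-135.1  223.1  340.2]
242 230 0.0 [  75.3    1.2 -158.2]
242 317 0.3871457 [-84.    2.7 198.8]
250 190 0.391994 [ -96.4 -162.7  200.5]
250 230 0.08201946 [ 39.4 -22.2 -83.1]
250 280 0.0826233 [ 39.2  -8.7 -82.6]
250 300 0.082921885 [ 39.1  -3.2 -82.3]
250 304 0.09651624 [ 33.1  -2.6 -69.9]
250 309 0.14917146 [ 10.1  -2.2 -21.7]
250 313 0.1496192 [  9.9  -0.2 -21.3]
250 317 0.39135706 [-95.7   2.8 199.8]
250 321 0.14887585 [ 10.3   3.8 -22. ]
250 326 0.15221015 [  8.8   6.3 -19. ]
250 331 0.08331411 [ 38.9   5.4 -82. ]
250 335 0.08252787 [ 39.3   6.4 -82.7]
250 360 0.08315742 [ 39.   13.4 -82.1]
250 440 0.54911053 [-164.2  228.   344. ]
258 230 0.07888427 [ 38.8 -21.3 -86.6]
258 317 0.39458963 [-107.2    2.8  199.8]
275 190 0.075792104 [ 36.1 -30.5 -90.6]
275 230 0.0769497 [ 35.5 -20.8 -89.5]
275 280 0.07748554 [ 35.3  -8.  -89.1]
275 300 0.07631879 [ 35.9  -2.8 -90.1]
275 304 0.08214516 [ 32.9  -2.  -84.9]
275 309 0.085932024 [ 30.9  -0.8 -81.6]
275 313 0.08546383 [ 31.1   0.4 -82. ]
275 317 0.08388718 [ 32.    1.5 -83.4]
275 321 0.08416473 [ 31.8   2.6 -83.1]
275 326 0.08539873 [ 31.2   4.1 -82. ]
275 331 0.08256524 [ 32.7   5.4 -84.6]
275 335 0.07685731 [ 35.6   6.1 -89.6]
275 360 0.0774809 [ 35.3  12.6 -89.1]
275 440 0.07778869 [ 35.2  33.3 -88.8]
300 230 0.079039335 [ 28.1 -21.3 -89.5]
300 317 0.12939158 [ -1.9   1.7 -45.8]
```

```bash
python3 - <<'E'
import re;t=open('h.py').read()
from h import *
p=w(np.array([.0012,-.0015,0]));print(p)
open('h.py','w').write(t.replace("S=[0.5295,0.1733,0","S=[%.4f,%.4f,0"%(p[0],p[1])))
E
python3 - <<'E'
from h import *
for p in([-.062,.060,.1],[-.062,.060,.046],[-.062,.05,.046],[-.062,-.014,.046]):delta(w(np.array(p)),-101.75)
E
```

```text
[0.53036939 0.17158706 0.        ]
[-30.2  -0.8 100. ] [ 0.0009 -0.0011  0.0009]
[-30.3  -0.9 154. ] [ 0.0009 -0.0011  0.0009]
[-20.3  -0.8 154. ] [ 0.0009 -0.0011  0.0009]
[ 43.7  -0.8 154. ] [ 0.0009 -0.0011  0.0009]
```

Emit:
{"op": "carry_out", "data": {
  "deltas": [
    [0, [-30, -1, 40], [0, 0, 0]],
    [0, [-30, -1, 80], [0, 0, 0]],
    [0, [-30, -1, 115], [0, 0, 0]],
    [0, [-30, -1, 140], [0, 0, 0]],
    [0, [-30, -1, 154], [0, 0, 0]],
    [0, [-30, -1, 154], [0, 0, 0]],
    [0, [-30, -1, 154], [0, 0, 0]]
  ]
}}

```text
time_s: 2.95
tcp_pos: [0.483, 0.242, 0.0471]
eef_rot: [-180.0, -0.0, -101.8]
contact_force: [0.5, 0.7, 0.5]
gripper_width: 0.0003
gripper_force: 0.0
```

Run:
```python
from h import *
s=r.get_state();print(s["tcp_pos"],s["eef_rot"],s["contact_force"])
for p in([-.062,.045,.046],[-.062,-.018,.046]):delta(w(np.array(p)),-101.75)
c=r.get_calibration("wrist");p,d=r.capture("wrist");q,_=r.capture("scene")
np.savez("pics/w2.npz",p=p,d=d,V=c["view"])
a=p[60:310,130:510];b=cv2.resize(q[170:260,240:390],None,fx=4,fy=4)
o=np.zeros((250+360,600,3),np.uint8)[:600];o[:240,:380]=a[:240];o[240:600]=b
cv2.imwrite("pics/w2.png",o[...,::-1])
```

```text
[0.48301719 0.24204982 0.04714846] [-1.79987033e+02 -4.76528974e-05 -1.01801699e+02] [0.48939174 0.73722126 0.53494379]
[14.3  1.3  1.1] [-0.0002 -0.     -0.0009]
[77.3  1.2  1.1] [-0.0002 -0.     -0.0009]
```

View pics/w2.png

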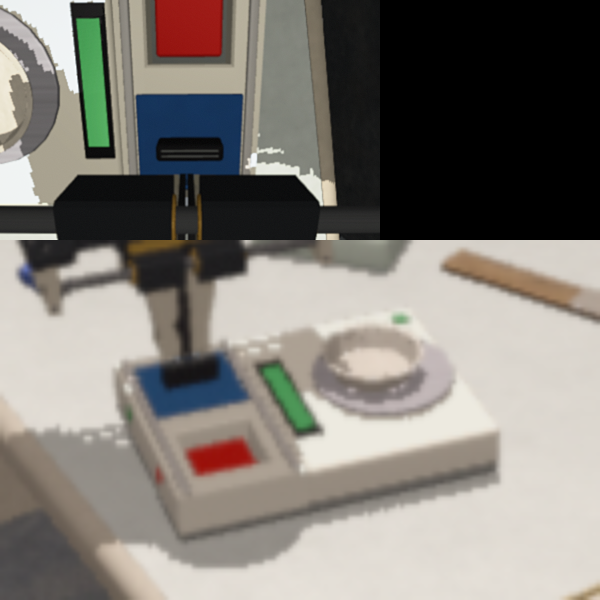

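Emit:
{"op": "carry_out", "data": {
  "deltas": [
    [0, [6, 1, 1], [0, 0, 0]],
    [0, [10, 1, 1], [0, 0, 0]],
    [0, [13, 1, 1], [0, 0, 0]],
    [0, [17, 1, 1], [0, 0, 0]],
    [0, [23, 1, 1], [0, 0, 0]],
    [0, [30, 1, 1], [0, 0, 0]],
    [0, [37, 1, 1], [0, 0, 0]],
    [0, [44, 1, 1], [0, 0, 0]],
    [0, [51, 1, 1], [0, 0, 0]],
    [0, [58, 1, 1], [0, 0, 0]],
    [0, [65, 1, 1], [0, 0, 0]],
    [0, [70, 1, 1], [0, 0, 0]]
  ]
}}

```text
time_s: 4.25
tcp_pos: [0.4672, 0.1738, 0.0455]
eef_rot: [180.0, -0.0, -101.8]
contact_force: [1.0, 0.6, -0.2]
gripper_width: 0.0002
gripper_force: 0.8
```

Emit:
{"op": "carry_out", "data": {
  "deltas": [
    [0, [1, 0, 0], [0, 0, 0]],
    [0, [2, 0, 0], [0, 0, 0]],
    [0, [3, 0, 0], [0, 0, 0]],
    [0, [4, 0, 0], [0, 0, 0]],
    [0, [5, 0, 0], [0, 0, 0]]
  ]
}}

```text
time_s: 4.75
tcp_pos: [0.4662, 0.1696, 0.0454]
eef_rot: [180.0, -0.0, -101.7]
contact_force: [-1.0, 1.8, 0.9]
gripper_width: 0.0007
gripper_force: 0.8
```

Still sliding at about 1.5 N. I'll continue in 1 mm steps.

Emit:
{"op": "carry_out", "data": {
  "deltas": [
    [0, [1, 0, 0], [0, 0, 0]],
    [0, [2, 0, 0], [0, 0, 0]],
    [0, [3, 0, 0], [0, 0, 0]],
    [0, [3, 0, 0], [0, 0, 0]]
  ]
}}

```text
time_s: 5.15
tcp_pos: [0.466, 0.1678, 0.0455]
eef_rot: [-180.0, 0.1, -101.8]
contact_force: [-1.8, 7.6, -1.5]
gripper_width: 0.0002
gripper_force: 3.5
```

Run:
```python
from h import *
s=r.get_state();print(s["contact_force"],Ro.from_euler('z',11.75,degrees=True).apply(s["tcp_pos"]-S[:3]))
```

```text
[-1.80638802  7.63176849 -1.45712997] [-0.06226331 -0.01684381  0.04554889]
```

Emit:
{"op": "carry_out", "data": {
  "deltas": [
    [0, [1, 0, 0], [0, 0, 0]],
    [0, [1.5, 0, 0], [0, 0, 0]],
    [0, [1.5, 0, 0], [0, 0, 0]]
  ]
}}

```text
time_s: 5.45
tcp_pos: [0.4661, 0.1677, 0.0456]
eef_rot: [-179.9, 0.2, -101.8]
contact_force: [-4.5, 12.5, -3.3]
gripper_width: 0.0006
gripper_force: 6.1
```

Emit:
{"op": "carry_out", "data": {
  "deltas": [
    [0, [-5, 0, 0], [0, 0, 0]],
    [0, [-15, 0, 0], [0, 0, 0]],
    [0, [-25, 0, -25], [0, 0, 0]],
    [0, [-40, 0, -60], [0, 0, 0]],
    [0, [-54, 0, -80], [0, 0, 0]],
    [0, [-54, 0, -80], [0, 0, 0]],
    [0, [-54, 0, -80], [0, 0, 0]]
  ]
}}

```text
time_s: 6.15
tcp_pos: [0.4763, 0.2182, 0.1255]
eef_rot: [180.0, 0.0, -101.7]
contact_force: [-0.2, -1.6, 0.1]
gripper_width: 0.0006
gripper_force: 0.0
```

Run:
```python
from h import *
s=r.get_state();c=r.get_calibration("wrist");p,d=r.capture("wrist");q,_=r.capture("scene")
print(s["contact_force"],Ro.from_euler('z',11.75,degrees=True).apply(s["tcp_pos"]-S[:3]))
np.savez("pics/w3.npz",p=p,d=d,V=c["view"])
g=Ro.from_euler('z',-11.75,degrees=True)
L=[[-.085,.011,.036],[-.039,.011,.036],[-.085,.057,.036],[-.039,.057,.036],[-.092,-.005,.039],[-.032,-.005,.039]]
for n,pp in(("wrist",p),("scene",q)):
    print(np.round(proj(n,[w(np.array(k)) for k in L],c if n=="wrist" else None),1))
o=np.zeros((600,800,3),np.uint8);o[:400,:480]=cv2.resize(p[50:250,200:440],None,fx=2,fy=2,interpolation=2)
o[300:,400:]=cv2.resize(q[180:255,260:360],None,fx=4,fy=4,interpolation=2)
cv2.imwrite("pics/w3.png",o[...,::-1])
```

```text
[-0.17136673 -1.59316331  0.08282895] [-0.06244375  0.03460358  0.12548707]
[[341.6 178.3]
 [286.9 178.3]
 [340.3 229.4]
 [288.2 229.4]
 [350.9 159.9]
 [277.4 159.8]]
[[281.8 213. ]
 [299.6 209.3]
 [277.  203.1]
 [294.3 199.7]
 [280.7 216.1]
 [304.2 211.2]]
```

View pics/w3.png

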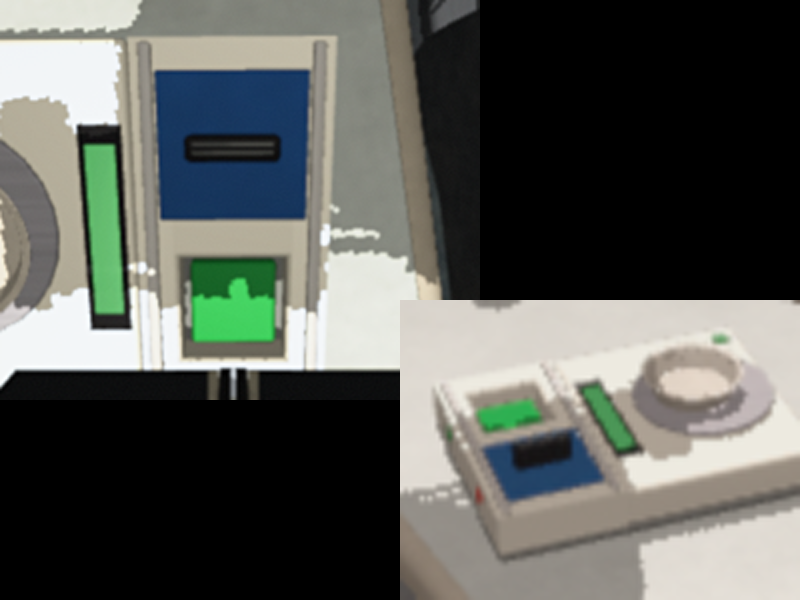

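Emit:
{"op": "carry_out", "data": {
  "deltas": [
    [0, [0, 0, 35], [0, 0, 0]],
    [0, [0, 0, 65], [0, 0, 0]],
    [0, [0, 0, 85], [0, 0, 0]],
    [0, [0, 0, 93], [0, 0, 0]],
    [0, [0, 0, 98], [0, 0, 0]],
    [0, [0, 0, 100], [0, 0, 0]],
    [0, [0, 0, 102], [0, 0, 0]],
    [0, [0, 0, 102], [0, 0, 0]]
  ]
}}

```text
time_s: 7.05
tcp_pos: [0.4766, 0.2179, 0.0242]
eef_rot: [-180.0, 0.0, -101.7]
contact_force: [-1.5, -1.9, 3.5]
gripper_width: 0.0004
gripper_force: 1.6
```

Emit:
{"op": "carry_out", "data": {
  "deltas": [
    [0, [0, 0, 1], [0, 0, 0]],
    [0, [0, 0, 2], [0, 0, 0]],
    [0, [0, 0, 3], [0, 0, 0]],
    [0, [0, 0, 3], [0, 0, 0]]
  ]
}}

```text
time_s: 7.45
tcp_pos: [0.4766, 0.218, 0.0212]
eef_rot: [-180.0, 0.0, -101.7]
contact_force: [-2.5, -2.6, 9.1]
gripper_width: 0.0004
gripper_force: 4.6
```

Emit:
{"op": "carry_out", "data": {
  "deltas": [
    [0, [0, 0, 0.6], [0, 0, 0]],
    [0, [0, 0, 1.2], [0, 0, 0]],
    [0, [0, 0, 1.2], [0, 0, 0]],
    [0, [0, 0, 1.2], [0, 0, 0]],
    [0, [0, 0, 1.2], [0, 0, 0]],
    [0, [0, 0, 1.2], [0, 0, 0]],
    [0, [0, 0, 1.2], [0, 0, 0]],
    [0, [0, 0, 1.2], [0, 0, 0]],
    [0, [0, 0, 1.2], [0, 0, 0]],
    [0, [0, 0, 1.2], [0, 0, 0]],
    [0, [0, 0, 1.2], [0, 0, 0]]
  ]
}}

```text
time_s: 8.55
tcp_pos: [0.4767, 0.2181, 0.021]
eef_rot: [-180.0, 0.0, -101.7]
contact_force: [-6.3, -5.3, 22.0]
gripper_width: 0.0003
gripper_force: 10.5
```

Emit:
{"op": "carry_out", "data": {
  "deltas": [
    [0, [0, 0, -15], [0, 0, 0]],
    [0, [0, 0, -40], [0, 0, 0]],
    [0, [15, 0, -65], [0, 0, 0]],
    [0, [45, 0, -65], [0, 0, 0]],
    [0, [75, 0, -65], [0, 0, 0]],
    [0, [97, 0, -65], [0, 0, 0]],
    [0, [97, 0, -60], [0, 0, 0]],
    [0, [97, 0, -40], [0, 0, 0]],
    [0, [97, 0, -27], [0, 0, 0]],
    [0, [97, 0, -27], [0, 0, 0]]
  ]
}}

```text
time_s: 9.55
tcp_pos: [0.4563, 0.1232, 0.0449]
eef_rot: [179.9, -0.1, -101.8]
contact_force: [-0.2, -0.2, -0.0]
gripper_width: 0.0004
gripper_force: 0.0
```

Run:
```python
from h import *
s=r.get_state();q,_=r.capture("scene");p,_=r.capture("wrist")
print(s["contact_force"],Ro.from_euler('z',11.75,degrees=True).apply(s["tcp_pos"]-S[:3]))
o=np.zeros((380,800,3),np.uint8);o[:,:400]=cv2.resize(q[170:265,260:360],(400,380),interpolation=2)
o[:,400:]=cv2.resize(p[100:290,210:410],(400,380),interpolation=2)
cv2.imwrite("pics/w4.png",o[...,::-1])
```

```text
[-0.20160608 -0.24261204 -0.01557732] [-0.06266134 -0.06246201  0.04491334]
```

View pics/w4.png

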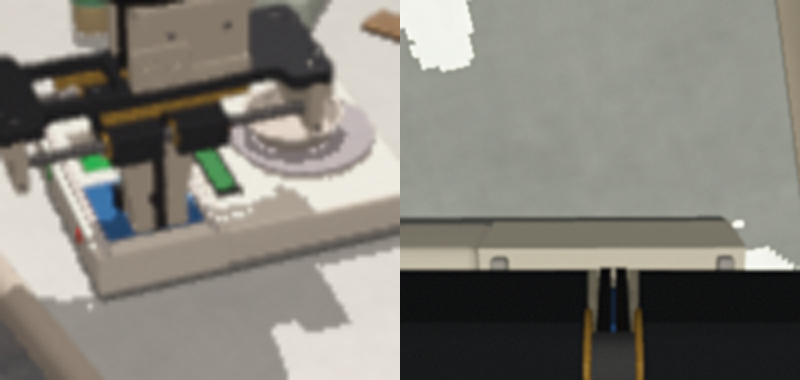

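The fingers stand behind the lug on its -y side. Pushing back now.

Emit:
{"op": "carry_out", "data": {
  "deltas": [
    [0, [-5, 0, 0], [0, 0, 0]],
    [0, [-9, 0, 0], [0, 0, 0]],
    [0, [-12, 0, 0], [0, 0, 0]],
    [0, [-16, 0, 0], [0, 0, 0]],
    [0, [-22, 0, 0], [0, 0, 0]],
    [0, [-29, 0, 0], [0, 0, 0]],
    [0, [-36, 0, 0], [0, 0, 0]],
    [0, [-44, 0, 0], [0, 0, 0]],
    [0, [-52, 0, 0], [0, 0, 0]],
    [0, [-60, 0, 0], [0, 0, 0]],
    [0, [-67, 0, 0], [0, 0, 0]],
    [0, [-72, 0, 0], [0, 0, 0]]
  ]
}}

```text
time_s: 10.85
tcp_pos: [0.4714, 0.1942, 0.0462]
eef_rot: [180.0, -0.0, -101.7]
contact_force: [-0.1, -2.2, 1.6]
gripper_width: 0.0005
gripper_force: 0.8
```

Emit:
{"op": "carry_out", "data": {
  "deltas": [
    [0, [-1, 0, 0], [0, 0, 0]],
    [0, [-2, 0, 0], [0, 0, 0]],
    [0, [-3, 0, 0], [0, 0, 0]],
    [0, [-4, 0, 0], [0, 0, 0]],
    [0, [-5, 0, 0], [0, 0, 0]],
    [0, [-5, 0, 0], [0, 0, 0]]
  ]
}}

```text
time_s: 11.45
tcp_pos: [0.4724, 0.1984, 0.0463]
eef_rot: [180.0, -0.0, -101.8]
contact_force: [-0.1, -1.8, -0.5]
gripper_width: 0.0006
gripper_force: 0.7
```

Emit:
{"op": "carry_out", "data": {
  "deltas": [
    [0, [-1, 0, 0], [0, 0, 0]],
    [0, [-2, 0, 0], [0, 0, 0]],
    [0, [-3, 0, 0], [0, 0, 0]],
    [0, [-4, 0, 0], [0, 0, 0]],
    [0, [-4, 0, 0], [0, 0, 0]]
  ]
}}

```text
time_s: 11.95
tcp_pos: [0.4733, 0.2026, 0.0464]
eef_rot: [-180.0, 0.0, -101.7]
contact_force: [-0.4, -1.7, -0.2]
gripper_width: 0.0005
gripper_force: 0.6
```

Emit:
{"op": "carry_out", "data": {
  "deltas": [
    [0, [-1, 0, 0], [0, 0, 0]],
    [0, [-2, 0, 0], [0, 0, 0]],
    [0, [-3, 0, 0], [0, 0, 0]],
    [0, [-3, 0, 0], [0, 0, 0]]
  ]
}}

```text
time_s: 12.35
tcp_pos: [0.4733, 0.2033, 0.0463]
eef_rot: [179.9, -0.2, -101.7]
contact_force: [0.9, -10.3, 4.0]
gripper_width: -0.0002
gripper_force: 4.9
```

Emit:
{"op": "carry_out", "data": {
  "deltas": [
    [0, [-1, 0, 0], [0, 0, 0]],
    [0, [-1, 0, 0], [0, 0, 0]]
  ]
}}

```text
time_s: 12.55
tcp_pos: [0.4733, 0.2033, 0.0463]
eef_rot: [179.9, -0.3, -101.8]
contact_force: [1.4, -14.4, 4.4]
gripper_width: 0.0006
gripper_force: 6.6
```

Emit:
{"op": "carry_out", "data": {
  "deltas": [
    [0, [6, 0, 0], [0, 0, 0]],
    [0, [16, 0, 0], [0, 0, 0]],
    [0, [20, 0, -30], [0, 0, 0]],
    [0, [20, 0, -75], [0, 0, 0]],
    [0, [20, 0, -120], [0, 0, 0]],
    [0, [20, 0, -150], [0, 0, 0]],
    [0, [20, 0, -150], [0, 0, 0]],
    [0, [20, 0, -150], [0, 0, 0]]
  ]
}}

```text
time_s: 13.35
tcp_pos: [0.4702, 0.1871, 0.1971]
eef_rot: [-179.9, 0.2, -101.7]
contact_force: [-0.0, -0.2, -0.7]
gripper_width: 0.0003
gripper_force: 0.0
```

Run:
```python
from h import *
q,_=r.capture("scene");p,_=r.capture("side")
o=np.zeros((400,800,3),np.uint8);o[:,:400]=cv2.resize(q[160:260,262:362],(400,400),interpolation=2)
o[:,400:]=cv2.resize(p[170:270,262:362],(400,400),interpolation=2)
cv2.imwrite("pics/w5.png",o[...,::-1])
```

```text
(no output)
```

View pics/w5.png

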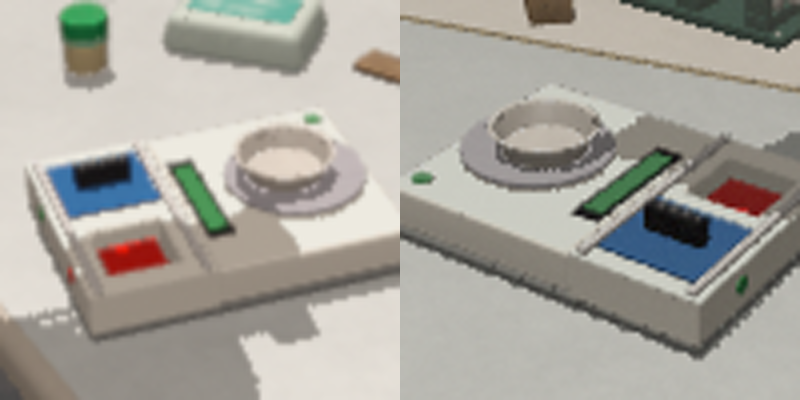

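Both views show the guard back over the green key, with the dish and bystanders undisturbed and the arm clear.

```bash
python3 -c "
from plant import r;print(r.close_job())"
```

```text
the job is handed in; nothing more can be done
None
```

The job is handed in at about 13.5 s: the guard was pushed to its far stop, the green key held fully down for about a second, and the guard pushed back to its stop over it, with the red key and loose items left alone.

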